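Seat the rocking lid on a coconut bowl

ROBOT

A 6-joint arm with a two-finger parallel gripper is mounted at the origin on the work surface. World frame = base frame: x ahead of the robot, y to its left, z up, the work surface at z = 0. Lengths are in m, angles in rad, forces in N, time in s.
With the tool pointing down it reaches from about 0.375 to 0.9 m from the base axis. Payload 3.1 kg.
Tool frame: the origin (TCP) lies midway between the tips of the shut fingers; the grasp point (between the pads) lies 19 mm behind it; z points along the fingers, x is the direction in which the jaws open and shut, and the axes are right-handed (so a half turn about z gives the same grasp; the last joint's range is limited). The gripper opens to 87 mm and grips with 3 to 60 N. Pads are 19 mm wide; open, the fingers measure 117 mm over their backs; the gripper's body (75 mm by 190 mm) begins 51 mm behind the grasp point.
Start: joints at [-1.492, 0.527, 1.433, -0, 1.181, -0.178], TCP at [0.159, -0.604, 0.223] pointing down, gripper open.
Joint ranges: [-3.08, 3.08], [-0.75, 2.2], [0.22, 2.44], [-1.43, 4.57], [0, 2.65], [-2.85, 2.85]. Speed limits (rad/s): [2.79, 2.79, 3.14, 3.14, 3.14, 3.14].

INTERFACE

Orientations are given as a unit quaternion [x, y, z, w].
In Python, from rig import * gives the robot as it stands.
- The arm moves only by the tool drive_tool, never from a script. Its argument "plan" is a list of rows, each an object with "offset": the shift along the tool's x, y, z in cm, a list of three; "delta_rot": the turn, a rotation vector about the tool's x, y, z in degrees, a list of three; "jaw": the finger opening in cm, from 0 to 8.7. In form: [{"offset": [dx, dy, dz], "delta_rot": [wx, wy, wz], "jaw": jaw}, ...]. A call has exactly 8 rows; each row is the pose to reach, as a shift and turn from the pose commanded when the call began, along the tool's axes at that moment; what a row does not reach only later rows make up. A row lasts 1/12 s, in which the tool goes at most 41.7 mm and 7.16 degrees, less where a joint would pass 70% of its speed; a pose out of reach is approached as far as the arm can. A call with a gripper value outside its range is refused whole. The fingers move at their own pace and stop on an object; "squeeze" is the grip in N (left out, the last holds). Time passes only in rows, so rows that repeat a pose let the fingers close, or fill a call up. It gives the time, the measured TCP pose, the force and the opening at its end, in the units of the state.
- get_obs(): the state, without advancing time (a new reading comes with each control period).
- camera(name): name is "scene" or "top" or "wrist"; returns the picture (384x512x3 uint8, red, green, blue); there is no depth.
- calibration(name): a dict with "K" (3x3 intrinsics, pixels), "distortion" ([k1, k2, p1, p2, k3] as OpenCV has them; the pictures are not rectified), "pose" (4x4, takes a point from camera to world coordinates); the wrist camera has in their place "tool_from_camera" (4x4, takes a point from camera to tool coordinates, whose origin is the TCP and whose axes are the tool frame's). Camera axes: x right, y down, z forward; pixel columns grow to the right and rows downward; lengths in m; the calibration is good to about 2 mm. A picture is of the moment at which its call begins: read the wrist's pose just before it. calibration takes no time and is no camera call.
- hand_in(): hands the job in, once; it reports no verdict.
The state is a dict: "time": time; "q": joint angles; "joint_velocities": joint speeds; "joint_torque": joint torques, N m; "position": TCP position; "tool_rot": TCP orientation; "ft_force": force on the tool from outside, world axes, zero at the start; "moment": the same for the moment, N m; "grip_width": finger opening in m.
Only numpy, scipy, OpenCV 4.12 (cv2) and the standard library are available. Lean on these libraries where they do the work, as an engineer would, in place of code of your own. Each camera call takes 0.05 s, during which the arm holds its last target.

TASK

One of the four lidded coconut bowls on the plank has a lid that is not seated: it looks like the others, but rocks when its edge is pressed. Press with the fingertips on the edges of the lids until you have made the loose one rock, then press that lid down until it is fully home and level. Only press: do not lift or take off any lid, and leave the other things where they are.

Things in the scene. Friction and masses are not known exactly. Their poses are not given: they have to be found in the camera images.
- lid_1: Shape of all four identical lids, lying on four dark coconut bowls: tan cork disc, 100 mm across, 8 mm thick, with a dark wooden flat-topped knob 25 mm across in its middle. Origin: centre of the disc's underside, z up; the disc's top is 8 mm and the knob's flat top 24 mm above it. Its yaw is of no account. A plug below keeps it centred in its bowl.
- lid_2: lid like lid_1, same origin. The bowls differ in height by some mm, so a lid's height does not tell whether it is seated; any of the four lids may be the loose one, and it lies level like the others until pressed.
- lid_3: lid like lid_1, same origin. The loose lid: 1 to 5 N on the disc near its edge (say 38 mm from its centre) on the plank's -x or +x side tips it about 0.13 rad and the pressed spot sinks about 4 mm; let go, it falls back level. A seated lid gives less than 1 mm.
- lid_4: lid like lid_1, same origin. To seat the loose lid, press straight down on the middle of its knob: at about 16 to 20 N both its rests slide down, it sinks 5 mm, stops dead on the rim and stays down when let go. Pressing near its edge does not seat it.
- plank: fixed light wooden plank, 250 mm (its x) by 360 mm (its y), 18 mm thick, origin at the centre of its underside on the table. The four bowls are fixed on it two by two, about 118 mm apart, rims 68 to 76 mm above the table.
- plank_mid (a point): middle of the plank's top. Each bowl has two brass straps, on its +y and -y sides in the plank's frame (within 0.1 rad), by two rests on the rim, 20 mm wide, 87 mm apart. In three bowls the rests are down and the lid lies solid on the rim; in one they stand 5 mm up, and its lid rocks about the line between them.
- vial: small amber glass jar with a brass cap, 30 mm across and 55 mm tall, standing on the plank between the four bowls; origin at the centre of its foot; leave it alone
- lacquer_jar: amber glass jar with a black cap, 44 mm across and 68 mm tall, standing on one end of the plank; origin at the centre of its foot; leave it alone
- spoon: wooden spoon 170 mm long lying across the other end of the plank; origin on its underside; leave it alone
- open_bowl: empty coconut bowl without a lid, 110 mm across and 50 mm tall, standing on the table; origin at the centre of its foot; leave it alone
- brush: brush 180 mm long lying on the table; origin on its underside; leave it alone
- sanding_block: orange sanding block, 50 x 90 x 28 mm, on the table beyond the plank; origin at the centre of its underside; leave it alone
- wax_tin: flat aluminium tin, 68 mm across and 30 mm tall, on the table beyond the plank; origin at the centre of its underside; leave it alone
Not all that is in view belongs to the job. What is shaped like the lid_2 but yellow is not meant. Leave any orange look-alike of the lid_3 alone.

How it is judged:
By the outcome, as a careful person would: the job done as asked, in the order asked, and still so for the second after the job is handed in, with the robot touching nothing.
It also fails if it takes over 61 s, if anything falls off the work surface, if the arm or the gripper's body presses on something with over 40 N, if the wrist force passes 120 N, or if a joint passes its speed limit or range.

## Working session

There is one attempt and no reset: what is moved stays moved. The work goes in short steps, Python scripts to look and compute and a tool call to move; the robot and the scene stay as the last step left them, time stands still between calls to the robot, and variables do not carry over. Pictures are saved under pics/ and viewed, and the job is handed in when it is done.

Besides the shell and the picture viewer there is one more tool, called after "Call:" in YAML: its name, and indented under it one key for each argument. drive_tool: Moves the arm, as the interface text tells. Its arguments: {"type":"object","properties":{"plan":{"type":"array","items":{"type":"object","properties":{"offset":{"type":"array","items":{"type":"number"}},"delta_rot":{"type":"array","items":{"type":"number"}},"jaw":{"type":"number"}}}},"squeeze":{"type":"number"}},"required":["plan"]}

```bash
ls; mkdir -p pics
python3 - <<'E'
from rig import *
import cv2
print(get_obs())
for n in ("scene","top"):
    cv2.imwrite(f"pics/{n}0.png",camera(n)[:,:,::-1])
    print(calibration(n))
print(calibration("wrist"))
E
```

```text
pics
{'time': 0.0, 'q': array([-1.49150530e+00,  5.28433745e-01,  1.43387241e+00, -1.13750674e-05,
        1.18142222e+00, -1.78493024e-01]), 'joint_velocities': array([-0.00102082,  0.00069718, -0.00115328,  0.00037027,  0.00017825,
        0.00148501]), 'joint_torque': array([-1.21664165e-03, -4.40044641e+01, -1.76591778e+01,  6.31459057e-02,
        5.80143509e-02, -1.50438709e-04]), 'position': array([ 0.15930781, -0.60360711,  0.22160108]), 'tool_rot': array([ 7.92130422e-01, -6.10350927e-01, -7.20621409e-04, -7.88068134e-04]), 'ft_force': array([-1.05569397, -1.07521466, -0.1115941 ]), 'moment': array([ 0.00780743,  0.03748789, -0.005735  ]), 'grip_width': 0.08709572714842743}
{'K': array([[386.76179606,   0.        , 256.03515702],
       [  0.        , 386.76179606, 186.65081478],
       [  0.        ,   0.        ,   1.        ]]), 'distortion': array([0.01098805, 0.        , 0.        , 0.        , 0.        ]), 'pose': array([[ 0.23181035,  0.81717769, -0.52771639,  0.98385679],
       [ 0.97272009, -0.18975121,  0.13345451, -0.02937017],
       [ 0.00892122, -0.54425647, 
[... 493 characters left out ...]
375, -0.98321271,  1.10185961],
       [ 0.        ,  0.        ,  0.        ,  1.        ]])}
{'K': array([[283.46631784,   0.        , 251.8686318 ],
       [  0.        , 283.46631784, 189.32711745],
       [  0.        ,   0.        ,   1.        ]]), 'distortion': array([0.00119068, 0.        , 0.        , 0.        , 0.        ]), 'tool_from_camera': array([[ 9.99999915e-01, -5.79558587e-05,  4.07649080e-04,
        -6.93489571e-05],
       [-4.22910761e-05,  9.70351131e-01,  2.41699566e-01,
        -6.65852014e-02],
       [-4.09570652e-04, -2.41699562e-01,  9.70351047e-01,
        -1.61533581e-01],
       [ 0.00000000e+00,  0.00000000e+00,  0.00000000e+00,
         1.00000000e+00]])}
```

View pics/scene0.png

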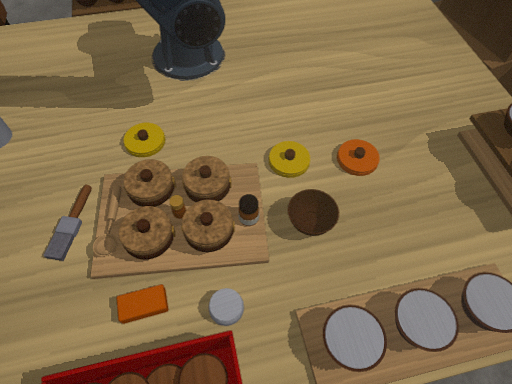

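View pics/top0.png

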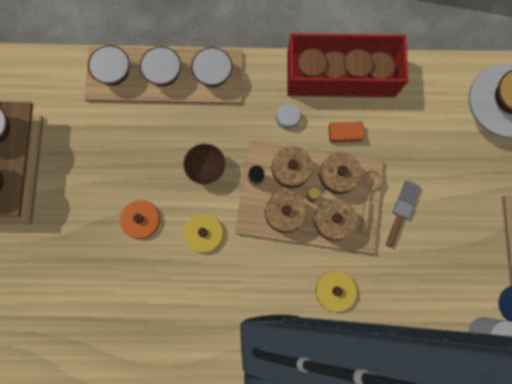

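The four tan lids on the plank (top view about (292,166), (341,171), (286,210), (335,219)) are the ones meant. The yellow ones at (203,233) and (336,291) and the orange one at (140,219) lie off the plank. I'll enlarge them next.

Run:
```python
import cv2
im=cv2.imread("pics/top0.png")[130:260,225:395]
cv2.imwrite("pics/top0c.png",cv2.resize(im,None,fx=4.6,fy=4.6,interpolation=cv2.INTER_CUBIC))
im=cv2.imread("pics/scene0.png")[145:285,80:280]
cv2.imwrite("pics/scene0c.png",cv2.resize(im,None,fx=4,fy=4,interpolation=cv2.INTER_CUBIC))
```

```text
(no output)
```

View pics/top0c.png

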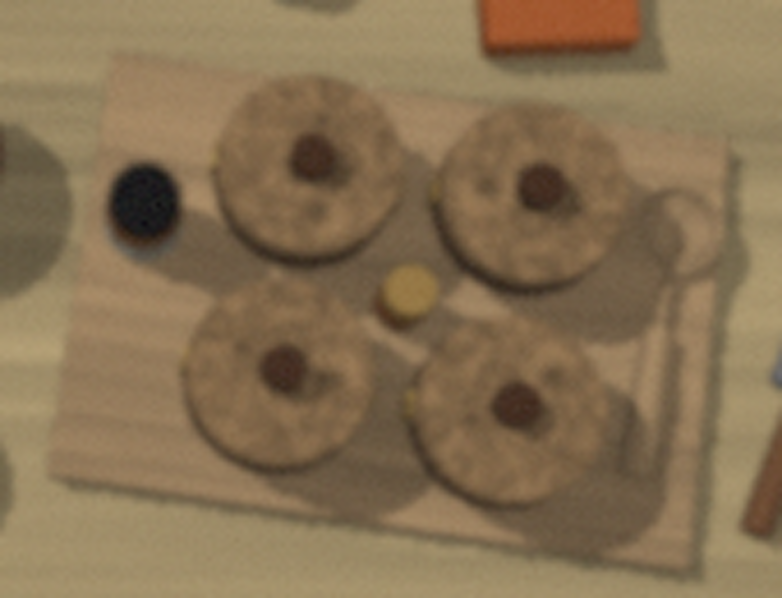

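View pics/scene0c.png

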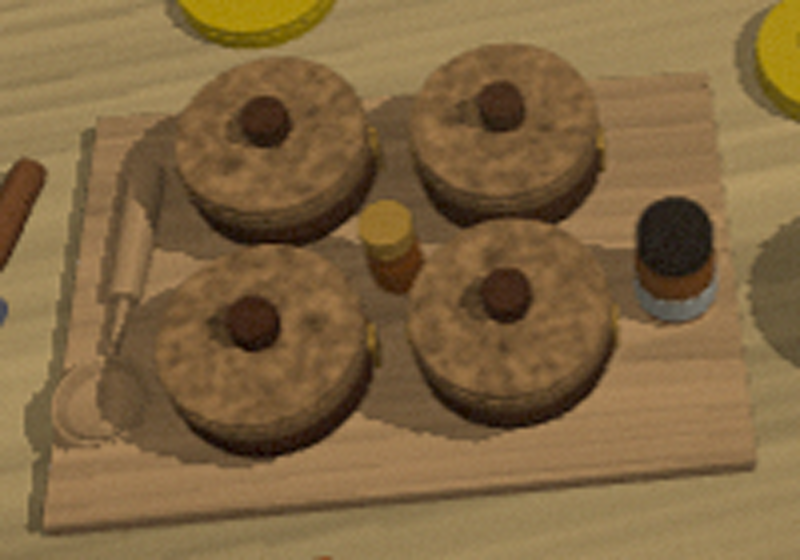

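```bash
cat > h.py <<'E'
import numpy as np, cv2
from rig import calibration
def ray(n,uv):
    c=calibration(n); p=cv2.undistortPoints(np.array([[uv]],float),c["K"],c["distortion"])[0,0]
    T=c["pose"]; d=T[:3,:3]@np.array([p[0],p[1],1]); return T[:3,3],d
def atz(n,uv,z):
    o,d=ray(n,uv); return o+d*(z-o[2])/d[2]
def tri(a,b):
    (o1,d1),(o2,d2)=ray("top",a),ray("scene",b)
    s,*_=np.linalg.lstsq(np.c_[d1,-d2],o2-o1,rcond=None)
    p,q=o1+s[0]*d1,o2+s[1]*d2
    return (p+q)/2,np.linalg.norm(p-q)
E
python3 - <<'E'
from h import *
np.set_printoptions(precision=4,suppress=True)
t=dict(A=(312,157),B=(542,186),C=(285,367),D=(517,404)); s=dict(A=(505,288),B=(252,316),C=(501,101),D=(265,116))
f=lambda p:(225+(p[0]-1.8)/4.6,130+(p[1]-1.8)/4.6); g=lambda p:(80+(p[0]-1.5)/4,145+(p[1]-1.5)/4)
for k in t: print(k,*tri(f(t[k]),g(s[k])),atz("top",f(t[k]),.096),atz("scene",g(s[k]),.096))
for p in [(112,53),(730,130),(700,570),(52,475)]: print("plank",atz("top",f(p),.018))
for p in [(97,117),(705,75),(752,460),(43,525)]: print("plank s",atz("scene",g(p),.018))
print("vial",atz("top",f((410,292)),.073),"jar",atz("top",f((145,200)),.086))
E
```

```text
A [ 0.6115 -0.035   0.0986] 8.905822006154928e-05 [ 0.6122 -0.0353  0.096 ] [ 0.61   -0.0349  0.096 ]
B [ 0.5979 -0.1564  0.0969] 0.0010800030290373925 [ 0.5982 -0.1571  0.096 ] [ 0.5975 -0.156   0.096 ]
C [ 0.499  -0.0198  0.0966] 0.0021490984291755236 [ 0.499  -0.0209  0.096 ] [ 0.4987 -0.0187  0.096 ]
D [ 0.4813 -0.1406  0.0972] 0.0009276565172312589 [ 0.4815 -0.1413  0.096 ] [ 0.4805 -0.1404  0.096 ]
plank [0.6933 0.0727 0.018 ]
plank [ 0.6527 -0.2827  0.018 ]
plank [ 0.4017 -0.2557  0.018 ]
plank [0.4485 0.1021 0.018 ]
plank s [ 0.4004 -0.2483  0.018 ]
plank s [0.4506 0.1041 0.018 ]
plank s [0.6937 0.071  0.018 ]
plank s [ 0.6462 -0.2801  0.018 ]
vial [ 0.5444 -0.0899  0.073 ] jar [0.5897 0.0531 0.086 ]
```

```bash
cat >> h.py <<'E'
from scipy.spatial.transform import Rotation as R
L=dict(A=np.array([.6115,-.0352,.0986]),B=np.array([.598,-.1566,.0969]),C=np.array([.4989,-.0198,.0966]),D=np.array([.4812,-.1408,.0972]))
px=np.array([np.cos(-.12),np.sin(-.12),0])
def go(t,yaw_y=-.12-np.pi):
    from rig import get_obs
    o=get_obs(); r=R.from_quat(o["tool_rot"]); M=r.as_matrix()
    Rt=np.c_[[-np.sin(yaw_y)*-1*-1,0,0],[0,0,0],[0,0,0]]
    y=np.array([np.cos(yaw_y),np.sin(yaw_y),0]); z=np.array([0,0,-1.]); x=np.cross(y,z)
    Rt=np.c_[x,y,z]
    print("t",round(o["time"],2),"pos",o["position"].round(4),"F",o["ft_force"].round(2),"w",round(o["grip_width"],4))
    print("offset cm",(M.T@(np.array(t)-o["position"])*100).round(2),"rot deg",(r.inv()*R.from_matrix(Rt)).as_rotvec(degrees=True).round(2))
E
python3 - <<'E'
from h import *
t=L["D"]+.038*px; t[2]=.105; print(t); go(t)
E
```

```text
[ 0.51892673 -0.14534906  0.105     ]
t 0.1 pos [ 0.1593 -0.6037  0.2217] F [ 0.01 -0.6   0.27] w 0.087
offset cm [-35.13 -46.45  11.75] rot deg [-0.    0.11 21.65]
```

Call:
drive_tool:
  plan:
    - {"offset": [-2.4, -3.2, 0], "delta_rot": [0, 0, 6], "jaw": 0}
    - {"offset": [-4.8, -6.4, 0.5], "delta_rot": [0, 0, 12], "jaw": 0}
    - {"offset": [-7.2, -9.6, 1], "delta_rot": [0, 0, 18], "jaw": 0}
    - {"offset": [-9.6, -12.8, 2], "delta_rot": [0, 0, 21.6], "jaw": 0}
    - {"offset": [-12, -16, 3], "delta_rot": [0, 0, 21.6], "jaw": 0}
    - {"offset": [-14.4, -19.2, 4], "delta_rot": [0, 0, 21.6], "jaw": 0}
    - {"offset": [-16.8, -22.4, 5], "delta_rot": [0, 0, 21.6], "jaw": 0}
    - {"offset": [-19.2, -25.6, 6], "delta_rot": [0, 0, 21.6], "jaw": 0}
  squeeze: 20

```text
time: 0.77
position: [0.3586, -0.3516, 0.162]
tool_rot: [-0.664, 0.748, 0.0, 0.0]
ft_force: [0.4, -0.7, -0.2]
grip_width: 0.0414
```

Run:
```python
from h import *
t=L["D"]+.038*px; t[2]=.105; print(t); go(t)
```

```text
[ 0.51892673 -0.14534906  0.105     ]
t 0.77 pos [ 0.3586 -0.3516  0.162 ] F [ 0.41 -0.67 -0.25] w 0.0414
offset cm [-22.39 -13.45   5.7 ] rot deg [0.01 0.02 0.01]
```

Call:
drive_tool:
  plan:
    - {"offset": [-3.2, -1.9, 0.5], "delta_rot": [0, 0, 0], "jaw": 0}
    - {"offset": [-6.4, -3.8, 1], "delta_rot": [0, 0, 0], "jaw": 0}
    - {"offset": [-9.6, -5.7, 1.5], "delta_rot": [0, 0, 0], "jaw": 0}
    - {"offset": [-12.8, -7.6, 2], "delta_rot": [0, 0, 0], "jaw": 0}
    - {"offset": [-16, -9.6, 2.5], "delta_rot": [0, 0, 0], "jaw": 0}
    - {"offset": [-19.2, -11.5, 3.5], "delta_rot": [0, 0, 0], "jaw": 0}
    - {"offset": [-22.2, -13.4, 4.5], "delta_rot": [0, 0, 0], "jaw": 0}
    - {"offset": [-22.2, -13.4, 5.5], "delta_rot": [0, 0, 0], "jaw": 0}

```text
time: 1.43
position: [0.5208, -0.1444, 0.1072]
tool_rot: [-0.666, 0.746, -0.001, 0.001]
ft_force: [-0.6, -0.0, -1.0]
grip_width: 0.0006
```

Run:
```python
from h import *
from rig import camera
t=L["D"]+.038*px; t[2]=.085; print(t); go(t)
cv2.imwrite("pics/w1.png",camera("wrist")[:,:,::-1]); go(t)
```

```text
[ 0.51892673 -0.14534906  0.085     ]
t 1.43 pos [ 0.5208 -0.1444  0.1072] F [-0.63 -0.03 -0.97] w 0.0006
offset cm [0.12 0.18 2.21] rot deg [-0.16  0.06  0.38]
t 1.48 pos [ 0.5178 -0.1457  0.1052] F [-0.77  0.35 -1.03] w 0.0003
offset cm [-0.05 -0.12  2.02] rot deg [0.15 0.07 0.36]
```

View pics/w1.png

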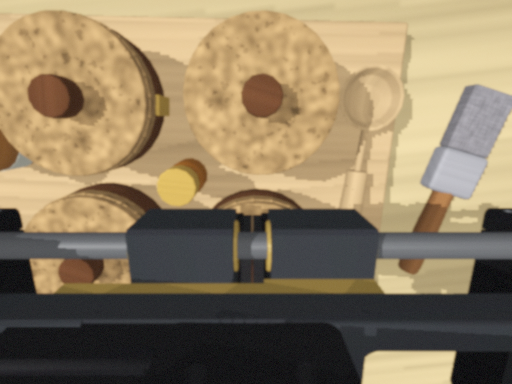

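The wrist view shows lid B at (262,95) and lid A at (60,93). The fingers are over lid D's far edge at about (255,200), as planned. I'll descend next.

Call:
drive_tool:
  plan:
    - {"offset": [0, 0, 0.6], "delta_rot": [0, 0, 0], "jaw": 0}
    - {"offset": [0, 0, 1.2], "delta_rot": [0, 0, 0], "jaw": 0}
    - {"offset": [0, 0, 1.6], "delta_rot": [0, 0, 0], "jaw": 0}
    - {"offset": [0, 0, 1.8], "delta_rot": [0, 0, 0], "jaw": 0}
    - {"offset": [0, 0, 1.9], "delta_rot": [0, 0, 0], "jaw": 0}
    - {"offset": [0, 0, 2.0], "delta_rot": [0, 0, 0], "jaw": 0}
    - {"offset": [0, 0, 2.0], "delta_rot": [0, 0, 0], "jaw": 0}
    - {"offset": [0, 0, 2.0], "delta_rot": [0, 0, 0], "jaw": 0}

```text
time: 2.15
position: [0.5174, -0.1493, 0.0878]
tool_rot: [-0.664, 0.748, -0.0, 0.0]
ft_force: [1.1, -0.9, -0.8]
grip_width: 0.0004
```

Call:
drive_tool:
  plan:
    - {"offset": [0, 0, 0.04], "delta_rot": [0, 0, 0], "jaw": 0}
    - {"offset": [0, 0, 0.08], "delta_rot": [0, 0, 0], "jaw": 0}
    - {"offset": [0, 0, 0.12], "delta_rot": [0, 0, 0], "jaw": 0}
    - {"offset": [0, 0, 0.16], "delta_rot": [0, 0, 0], "jaw": 0}
    - {"offset": [0, 0, 0.2], "delta_rot": [0, 0, 0], "jaw": 0}
    - {"offset": [0, 0, 0.2], "delta_rot": [0, 0, 0], "jaw": 0}
    - {"offset": [0, 0, 0.2], "delta_rot": [0, 0, 0], "jaw": 0}
    - {"offset": [0, 0, 0.2], "delta_rot": [0, 0, 0], "jaw": 0}

```text
time: 2.82
position: [0.5174, -0.1488, 0.0855]
tool_rot: [-0.664, 0.748, 0.0, 0.0]
ft_force: [0.1, -0.3, -1.1]
grip_width: 0.0004
```

Call:
drive_tool:
  plan:
    - {"offset": [0, 0, 0.04], "delta_rot": [0, 0, 0], "jaw": 0}
    - {"offset": [0, 0, 0.08], "delta_rot": [0, 0, 0], "jaw": 0}
    - {"offset": [0, 0, 0.12], "delta_rot": [0, 0, 0], "jaw": 0}
    - {"offset": [0, 0, 0.16], "delta_rot": [0, 0, 0], "jaw": 0}
    - {"offset": [0, 0, 0.2], "delta_rot": [0, 0, 0], "jaw": 0}
    - {"offset": [0, 0, 0.2], "delta_rot": [0, 0, 0], "jaw": 0}
    - {"offset": [0, 0, 0.2], "delta_rot": [0, 0, 0], "jaw": 0}
    - {"offset": [0, 0, 0.2], "delta_rot": [0, 0, 0], "jaw": 0}

```text
time: 3.48
position: [0.5174, -0.1489, 0.0835]
tool_rot: [-0.664, 0.748, 0.0, -0.0]
ft_force: [-0.3, 0.5, 0.1]
grip_width: 0.0003
```

Call:
drive_tool:
  plan:
    - {"offset": [0, 0, 0.04], "delta_rot": [0, 0, 0], "jaw": 0}
    - {"offset": [0, 0, 0.08], "delta_rot": [0, 0, 0], "jaw": 0}
    - {"offset": [0, 0, 0.12], "delta_rot": [0, 0, 0], "jaw": 0}
    - {"offset": [0, 0, 0.15], "delta_rot": [0, 0, 0], "jaw": 0}
    - {"offset": [0, 0, 0.15], "delta_rot": [0, 0, 0], "jaw": 0}
    - {"offset": [0, 0, 0.15], "delta_rot": [0, 0, 0], "jaw": 0}
    - {"offset": [0, 0, 0.15], "delta_rot": [0, 0, 0], "jaw": 0}
    - {"offset": [0, 0, 0.15], "delta_rot": [0, 0, 0], "jaw": 0}

```text
time: 4.15
position: [0.5175, -0.1489, 0.0829]
tool_rot: [-0.664, 0.748, -0.0, 0.0]
ft_force: [-1.3, -0.5, 7.3]
grip_width: 0.0006
```

D is solid: 7.3 N with under 1 mm of give. Next I'll press lid B on its near side.

Run:
```python
from h import *
t=L["B"]-.038*px; t[2]=.0865; print(t); go(t)
```

```text
[ 0.56027327 -0.15205094  0.0865    ]
t 4.15 pos [ 0.5175 -0.1489  0.0829] F [-1.27 -0.53  7.32] w 0.0006
offset cm [-0.2  -4.29 -0.36] rot deg [-0.03 -0.01  0.05]
```

Call:
drive_tool:
  plan:
    - {"offset": [0, 0, -0.7], "delta_rot": [0, 0, 0], "jaw": 0}
    - {"offset": [0, -1.2, -1.2], "delta_rot": [0, 0, 0], "jaw": 0}
    - {"offset": [-0.1, -2.8, -1.2], "delta_rot": [0, 0, 0], "jaw": 0}
    - {"offset": [-0.2, -4.2, -1.2], "delta_rot": [0, 0, 0], "jaw": 0}
    - {"offset": [-0.2, -4.3, -0.9], "delta_rot": [0, 0, 0], "jaw": 0}
    - {"offset": [-0.2, -4.3, -0.6], "delta_rot": [0, 0, 0], "jaw": 0}
    - {"offset": [-0.2, -4.3, -0.4], "delta_rot": [0, 0, 0], "jaw": 0}
    - {"offset": [-0.2, -4.3, -0.4], "delta_rot": [0, 0, 0], "jaw": 0}

```text
time: 4.82
position: [0.5585, -0.1514, 0.0851]
tool_rot: [-0.664, 0.748, 0.002, -0.001]
ft_force: [-1.1, -0.1, 0.7]
grip_width: 0.0009
```

Call:
drive_tool:
  plan:
    - {"offset": [0, 0, 0.04], "delta_rot": [0, 0, 0], "jaw": 0}
    - {"offset": [0, 0, 0.08], "delta_rot": [0, 0, 0], "jaw": 0}
    - {"offset": [0, 0, 0.12], "delta_rot": [0, 0, 0], "jaw": 0}
    - {"offset": [0, 0, 0.16], "delta_rot": [0, 0, 0], "jaw": 0}
    - {"offset": [0, 0, 0.2], "delta_rot": [0, 0, 0], "jaw": 0}
    - {"offset": [0, 0, 0.2], "delta_rot": [0, 0, 0], "jaw": 0}
    - {"offset": [0, 0, 0.2], "delta_rot": [0, 0, 0], "jaw": 0}
    - {"offset": [0, 0, 0.2], "delta_rot": [0, 0, 0], "jaw": 0}

```text
time: 5.48
position: [0.5604, -0.152, 0.0841]
tool_rot: [-0.664, 0.748, -0.0, 0.0]
ft_force: [-0.4, -0.1, 0.2]
grip_width: 0.0004
```

Call:
drive_tool:
  plan:
    - {"offset": [0, 0, 0.04], "delta_rot": [0, 0, 0], "jaw": 0}
    - {"offset": [0, 0, 0.08], "delta_rot": [0, 0, 0], "jaw": 0}
    - {"offset": [0, 0, 0.12], "delta_rot": [0, 0, 0], "jaw": 0}
    - {"offset": [0, 0, 0.16], "delta_rot": [0, 0, 0], "jaw": 0}
    - {"offset": [0, 0, 0.16], "delta_rot": [0, 0, 0], "jaw": 0}
    - {"offset": [0, 0, 0.16], "delta_rot": [0, 0, 0], "jaw": 0}
    - {"offset": [0, 0, 0.16], "delta_rot": [0, 0, 0], "jaw": 0}
    - {"offset": [0, 0, 0.16], "delta_rot": [0, 0, 0], "jaw": 0}

```text
time: 6.15
position: [0.5604, -0.1521, 0.0825]
tool_rot: [-0.664, 0.748, -0.0, 0.0]
ft_force: [0.1, 0.6, -0.2]
grip_width: 0.0004
```

Call:
drive_tool:
  plan:
    - {"offset": [0, 0, 0.04], "delta_rot": [0, 0, 0], "jaw": 0}
    - {"offset": [0, 0, 0.08], "delta_rot": [0, 0, 0], "jaw": 0}
    - {"offset": [0, 0, 0.12], "delta_rot": [0, 0, 0], "jaw": 0}
    - {"offset": [0, 0, 0.12], "delta_rot": [0, 0, 0], "jaw": 0}
    - {"offset": [0, 0, 0.12], "delta_rot": [0, 0, 0], "jaw": 0}
    - {"offset": [0, 0, 0.12], "delta_rot": [0, 0, 0], "jaw": 0}
    - {"offset": [0, 0, 0.12], "delta_rot": [0, 0, 0], "jaw": 0}
    - {"offset": [0, 0, 0.12], "delta_rot": [0, 0, 0], "jaw": 0}

```text
time: 6.82
position: [0.5604, -0.1521, 0.0822]
tool_rot: [-0.664, 0.748, -0.0, 0.0]
ft_force: [-0.9, 0.4, 5.7]
grip_width: 0.0004
```

Call:
drive_tool:
  plan:
    - {"offset": [0, 0, 0.03], "delta_rot": [0, 0, 0], "jaw": 0}
    - {"offset": [0, 0, 0.06], "delta_rot": [0, 0, 0], "jaw": 0}
    - {"offset": [0, 0, 0.06], "delta_rot": [0, 0, 0], "jaw": 0}
    - {"offset": [0, 0, 0.06], "delta_rot": [0, 0, 0], "jaw": 0}
    - {"offset": [0, 0, 0.06], "delta_rot": [0, 0, 0], "jaw": 0}
    - {"offset": [0, 0, 0.06], "delta_rot": [0, 0, 0], "jaw": 0}
    - {"offset": [0, 0, 0.06], "delta_rot": [0, 0, 0], "jaw": 0}
    - {"offset": [0, 0, 0.06], "delta_rot": [0, 0, 0], "jaw": 0}

```text
time: 7.48
position: [0.5604, -0.1521, 0.0821]
tool_rot: [-0.664, 0.748, -0.0, 0.0]
ft_force: [-2.0, 1.2, 9.7]
grip_width: 0.0002
```

Run:
```python
from h import *
t=L["A"]-.038*px; t[2]=.0885; print(t); go(t)
```

```text
[ 0.57377327 -0.03065094  0.0885    ]
t 7.48 pos [ 0.5604 -0.1521  0.0821] F [-1.97  1.22  9.67] w 0.0002
offset cm [-12.21   0.12  -0.64] rot deg [-0.03 -0.02  0.06]
```

B is solid too, 9.7 N with about 0.4 mm of give. Next is A.

Call:
drive_tool:
  plan:
    - {"offset": [0, 0, -1.4], "delta_rot": [0, 0, 0], "jaw": 0}
    - {"offset": [-2.5, 0, -2], "delta_rot": [0, 0, 0], "jaw": 0}
    - {"offset": [-5.5, 0.1, -2], "delta_rot": [0, 0, 0], "jaw": 0}
    - {"offset": [-8.5, 0.1, -2], "delta_rot": [0, 0, 0], "jaw": 0}
    - {"offset": [-11, 0.1, -2], "delta_rot": [0, 0, 0], "jaw": 0}
    - {"offset": [-12.2, 0.1, -1.6], "delta_rot": [0, 0, 0], "jaw": 0}
    - {"offset": [-12.2, 0.1, -1.1], "delta_rot": [0, 0, 0], "jaw": 0}
    - {"offset": [-12.2, 0.1, -0.8], "delta_rot": [0, 0, 0], "jaw": 0}

```text
time: 8.15
position: [0.5736, -0.0308, 0.0878]
tool_rot: [-0.664, 0.747, 0.0, -0.0]
ft_force: [0.9, -0.1, 0.4]
grip_width: 0.0002
```

Call:
drive_tool:
  plan:
    - {"offset": [0, 0, 0.04], "delta_rot": [0, 0, 0], "jaw": 0}
    - {"offset": [0, 0, 0.08], "delta_rot": [0, 0, 0], "jaw": 0}
    - {"offset": [0, 0, 0.12], "delta_rot": [0, 0, 0], "jaw": 0}
    - {"offset": [0, 0, 0.16], "delta_rot": [0, 0, 0], "jaw": 0}
    - {"offset": [0, 0, 0.2], "delta_rot": [0, 0, 0], "jaw": 0}
    - {"offset": [0, 0, 0.2], "delta_rot": [0, 0, 0], "jaw": 0}
    - {"offset": [0, 0, 0.2], "delta_rot": [0, 0, 0], "jaw": 0}
    - {"offset": [0, 0, 0.2], "delta_rot": [0, 0, 0], "jaw": 0}

```text
time: 8.82
position: [0.5739, -0.0309, 0.0868]
tool_rot: [-0.664, 0.748, -0.0, 0.0]
ft_force: [0.4, 0.2, -0.5]
grip_width: 0.0006
```

Call:
drive_tool:
  plan:
    - {"offset": [0, 0, 0.04], "delta_rot": [0, 0, 0], "jaw": 0}
    - {"offset": [0, 0, 0.08], "delta_rot": [0, 0, 0], "jaw": 0}
    - {"offset": [0, 0, 0.12], "delta_rot": [0, 0, 0], "jaw": 0}
    - {"offset": [0, 0, 0.16], "delta_rot": [0, 0, 0], "jaw": 0}
    - {"offset": [0, 0, 0.16], "delta_rot": [0, 0, 0], "jaw": 0}
    - {"offset": [0, 0, 0.16], "delta_rot": [0, 0, 0], "jaw": 0}
    - {"offset": [0, 0, 0.16], "delta_rot": [0, 0, 0], "jaw": 0}
    - {"offset": [0, 0, 0.16], "delta_rot": [0, 0, 0], "jaw": 0}

```text
time: 9.48
position: [0.5739, -0.0308, 0.0851]
tool_rot: [-0.664, 0.748, -0.0, 0.0]
ft_force: [-0.0, 0.1, 0.1]
grip_width: 0.0006
```

Call:
drive_tool:
  plan:
    - {"offset": [0, 0, 0.04], "delta_rot": [0, 0, 0], "jaw": 0}
    - {"offset": [0, 0, 0.08], "delta_rot": [0, 0, 0], "jaw": 0}
    - {"offset": [0, 0, 0.12], "delta_rot": [0, 0, 0], "jaw": 0}
    - {"offset": [0, 0, 0.12], "delta_rot": [0, 0, 0], "jaw": 0}
    - {"offset": [0, 0, 0.12], "delta_rot": [0, 0, 0], "jaw": 0}
    - {"offset": [0, 0, 0.12], "delta_rot": [0, 0, 0], "jaw": 0}
    - {"offset": [0, 0, 0.12], "delta_rot": [0, 0, 0], "jaw": 0}
    - {"offset": [0, 0, 0.12], "delta_rot": [0, 0, 0], "jaw": 0}

```text
time: 10.15
position: [0.5739, -0.0308, 0.0838]
tool_rot: [-0.664, 0.748, -0.0, -0.0]
ft_force: [-0.2, -1.3, -0.3]
grip_width: 0.0002
```

Call:
drive_tool:
  plan:
    - {"offset": [0, 0, 0.04], "delta_rot": [0, 0, 0], "jaw": 0}
    - {"offset": [0, 0, 0.08], "delta_rot": [0, 0, 0], "jaw": 0}
    - {"offset": [0, 0, 0.12], "delta_rot": [0, 0, 0], "jaw": 0}
    - {"offset": [0, 0, 0.12], "delta_rot": [0, 0, 0], "jaw": 0}
    - {"offset": [0, 0, 0.12], "delta_rot": [0, 0, 0], "jaw": 0}
    - {"offset": [0, 0, 0.12], "delta_rot": [0, 0, 0], "jaw": 0}
    - {"offset": [0, 0, 0.12], "delta_rot": [0, 0, 0], "jaw": 0}
    - {"offset": [0, 0, 0.12], "delta_rot": [0, 0, 0], "jaw": 0}

```text
time: 10.82
position: [0.5739, -0.0308, 0.0838]
tool_rot: [-0.664, 0.748, -0.0, 0.0]
ft_force: [-2.2, -0.4, 7.6]
grip_width: 0.0006
```

Call:
drive_tool:
  plan:
    - {"offset": [0, 0, 0.04], "delta_rot": [0, 0, 0], "jaw": 0}
    - {"offset": [0, 0, 0.08], "delta_rot": [0, 0, 0], "jaw": 0}
    - {"offset": [0, 0, 0.12], "delta_rot": [0, 0, 0], "jaw": 0}
    - {"offset": [0, 0, 0.12], "delta_rot": [0, 0, 0], "jaw": 0}
    - {"offset": [0, 0, 0.12], "delta_rot": [0, 0, 0], "jaw": 0}
    - {"offset": [0, 0, 0.12], "delta_rot": [0, 0, 0], "jaw": 0}
    - {"offset": [0, 0, 0.12], "delta_rot": [0, 0, 0], "jaw": 0}
    - {"offset": [0, 0, 0.12], "delta_rot": [0, 0, 0], "jaw": 0}

```text
time: 11.48
position: [0.5739, -0.0308, 0.0837]
tool_rot: [-0.664, 0.748, -0.0, 0.0]
ft_force: [-3.8, 0.9, 14.9]
grip_width: 0.0007
```

A is solid: 14.9 N with 0.1 mm of give. C should be the loose one, so I'll press its +x side.

Run:
```python
from h import *
t=L["C"]+.038*px; t[2]=.0865; print(t); go(t)
```

```text
[ 0.53662673 -0.02434906  0.0865    ]
t 11.48 pos [ 0.5739 -0.0308  0.0837] F [-3.8   0.87 14.93] w 0.0007
offset cm [-0.2   3.78 -0.28] rot deg [-0.05 -0.02  0.06]
```

Call:
drive_tool:
  plan:
    - {"offset": [0, 0, -0.9], "delta_rot": [0, 0, 0], "jaw": 0}
    - {"offset": [0, 1.0, -1.4], "delta_rot": [0, 0, 0], "jaw": 0}
    - {"offset": [-0.1, 2.4, -1.4], "delta_rot": [0, 0, 0], "jaw": 0}
    - {"offset": [-0.2, 3.7, -1.4], "delta_rot": [0, 0, 0], "jaw": 0}
    - {"offset": [-0.2, 3.8, -1.1], "delta_rot": [0, 0, 0], "jaw": 0}
    - {"offset": [-0.2, 3.8, -0.8], "delta_rot": [0, 0, 0], "jaw": 0}
    - {"offset": [-0.2, 3.8, -0.6], "delta_rot": [0, 0, 0], "jaw": 0}
    - {"offset": [-0.2, 3.8, -0.5], "delta_rot": [0, 0, 0], "jaw": 0}

```text
time: 12.15
position: [0.5371, -0.0245, 0.086]
tool_rot: [-0.664, 0.748, -0.0, 0.0]
ft_force: [0.2, -0.4, 0.2]
grip_width: 0.0007
```

Call:
drive_tool:
  plan:
    - {"offset": [0, 0, 0.04], "delta_rot": [0, 0, 0], "jaw": 0}
    - {"offset": [0, 0, 0.08], "delta_rot": [0, 0, 0], "jaw": 0}
    - {"offset": [0, 0, 0.12], "delta_rot": [0, 0, 0], "jaw": 0}
    - {"offset": [0, 0, 0.16], "delta_rot": [0, 0, 0], "jaw": 0}
    - {"offset": [0, 0, 0.2], "delta_rot": [0, 0, 0], "jaw": 0}
    - {"offset": [0, 0, 0.2], "delta_rot": [0, 0, 0], "jaw": 0}
    - {"offset": [0, 0, 0.2], "delta_rot": [0, 0, 0], "jaw": 0}
    - {"offset": [0, 0, 0.2], "delta_rot": [0, 0, 0], "jaw": 0}

```text
time: 12.82
position: [0.5364, -0.0243, 0.0845]
tool_rot: [-0.664, 0.748, -0.0, 0.0]
ft_force: [0.4, -0.5, -0.3]
grip_width: 0.0003
```

Call:
drive_tool:
  plan:
    - {"offset": [0, 0, 0.04], "delta_rot": [0, 0, 0], "jaw": 0}
    - {"offset": [0, 0, 0.08], "delta_rot": [0, 0, 0], "jaw": 0}
    - {"offset": [0, 0, 0.1], "delta_rot": [0, 0, 0], "jaw": 0}
    - {"offset": [0, 0, 0.1], "delta_rot": [0, 0, 0], "jaw": 0}
    - {"offset": [0, 0, 0.1], "delta_rot": [0, 0, 0], "jaw": 0}
    - {"offset": [0, 0, 0.1], "delta_rot": [0, 0, 0], "jaw": 0}
    - {"offset": [0, 0, 0.1], "delta_rot": [0, 0, 0], "jaw": 0}
    - {"offset": [0, 0, 0.1], "delta_rot": [0, 0, 0], "jaw": 0}

```text
time: 13.48
position: [0.5364, -0.0243, 0.0835]
tool_rot: [-0.664, 0.748, -0.0, 0.0]
ft_force: [0.7, 0.5, -0.2]
grip_width: 0.0003
```

Just above the lid now, so I take a "before" picture and continue pressing in 1 mm steps.

Run:
```python
from rig import *
import cv2
cv2.imwrite("pics/sc_before.png",camera("scene")[:,:,::-1])
```

Call:
drive_tool:
  plan:
    - {"offset": [0, 0, 0.04], "delta_rot": [0, 0, 0], "jaw": 0}
    - {"offset": [0, 0, 0.08], "delta_rot": [0, 0, 0], "jaw": 0}
    - {"offset": [0, 0, 0.12], "delta_rot": [0, 0, 0], "jaw": 0}
    - {"offset": [0, 0, 0.12], "delta_rot": [0, 0, 0], "jaw": 0}
    - {"offset": [0, 0, 0.12], "delta_rot": [0, 0, 0], "jaw": 0}
    - {"offset": [0, 0, 0.12], "delta_rot": [0, 0, 0], "jaw": 0}
    - {"offset": [0, 0, 0.12], "delta_rot": [0, 0, 0], "jaw": 0}
    - {"offset": [0, 0, 0.12], "delta_rot": [0, 0, 0], "jaw": 0}

```text
time: 14.2
position: [0.5364, -0.0243, 0.0823]
tool_rot: [-0.664, 0.748, -0.0, 0.0]
ft_force: [-0.8, -0.2, -0.3]
grip_width: -0.0
```

Call:
drive_tool:
  plan:
    - {"offset": [0, 0, 0.04], "delta_rot": [0, 0, 0], "jaw": 0}
    - {"offset": [0, 0, 0.08], "delta_rot": [0, 0, 0], "jaw": 0}
    - {"offset": [0, 0, 0.12], "delta_rot": [0, 0, 0], "jaw": 0}
    - {"offset": [0, 0, 0.12], "delta_rot": [0, 0, 0], "jaw": 0}
    - {"offset": [0, 0, 0.12], "delta_rot": [0, 0, 0], "jaw": 0}
    - {"offset": [0, 0, 0.12], "delta_rot": [0, 0, 0], "jaw": 0}
    - {"offset": [0, 0, 0.12], "delta_rot": [0, 0, 0], "jaw": 0}
    - {"offset": [0, 0, 0.12], "delta_rot": [0, 0, 0], "jaw": 0}

```text
time: 14.87
position: [0.5365, -0.0243, 0.0811]
tool_rot: [-0.664, 0.748, -0.0, 0.0]
ft_force: [0.8, 0.2, 0.8]
grip_width: 0.0004
```

Call:
drive_tool:
  plan:
    - {"offset": [0, 0, 0.04], "delta_rot": [0, 0, 0], "jaw": 0}
    - {"offset": [0, 0, 0.08], "delta_rot": [0, 0, 0], "jaw": 0}
    - {"offset": [0, 0, 0.12], "delta_rot": [0, 0, 0], "jaw": 0}
    - {"offset": [0, 0, 0.12], "delta_rot": [0, 0, 0], "jaw": 0}
    - {"offset": [0, 0, 0.12], "delta_rot": [0, 0, 0], "jaw": 0}
    - {"offset": [0, 0, 0.12], "delta_rot": [0, 0, 0], "jaw": 0}
    - {"offset": [0, 0, 0.12], "delta_rot": [0, 0, 0], "jaw": 0}
    - {"offset": [0, 0, 0.12], "delta_rot": [0, 0, 0], "jaw": 0}

```text
time: 15.53
position: [0.5363, -0.0243, 0.0799]
tool_rot: [-0.664, 0.748, 0.0, -0.0]
ft_force: [-0.1, -0.5, 0.8]
grip_width: 0.0004
```

Call:
drive_tool:
  plan:
    - {"offset": [0, 0, 0.04], "delta_rot": [0, 0, 0], "jaw": 0}
    - {"offset": [0, 0, 0.08], "delta_rot": [0, 0, 0], "jaw": 0}
    - {"offset": [0, 0, 0.12], "delta_rot": [0, 0, 0], "jaw": 0}
    - {"offset": [0, 0, 0.12], "delta_rot": [0, 0, 0], "jaw": 0}
    - {"offset": [0, 0, 0.12], "delta_rot": [0, 0, 0], "jaw": 0}
    - {"offset": [0, 0, 0.12], "delta_rot": [0, 0, 0], "jaw": 0}
    - {"offset": [0, 0, 0.12], "delta_rot": [0, 0, 0], "jaw": 0}
    - {"offset": [0, 0, 0.12], "delta_rot": [0, 0, 0], "jaw": 0}

```text
time: 16.2
position: [0.5365, -0.0243, 0.0791]
tool_rot: [-0.664, 0.748, -0.0, 0.0]
ft_force: [-0.2, 1.2, 5.5]
grip_width: 0.0005
```

Run:
```python
from rig import *
import cv2, numpy as np
im=camera("scene")[:,:,::-1]
cv2.imwrite("pics/sc_press.png",im)
o=get_obs();print(o["time"],o["position"],o["ft_force"])
b=cv2.imread("pics/sc_before.png")
c=lambda i:cv2.resize(i[145:215,165:250],None,fx=4.6,fy=6,interpolation=cv2.INTER_CUBIC)
cv2.imwrite("pics/cmp.png",np.hstack([c(b),c(im)]))
```

```text
16.25 [ 0.53651619 -0.02428884  0.07909651] [-0.41229272  0.27876976  5.26353583]
```

View pics/cmp.png

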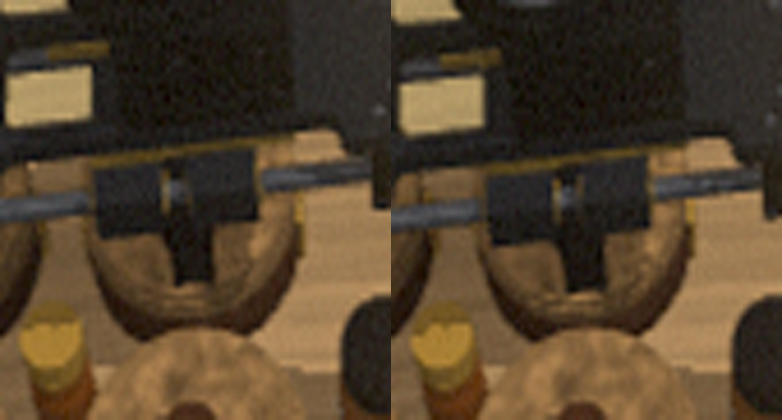

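Measured z is 0.0791, about 3 mm below where lid C's surface should be, but the picture doesn't prove it rocked. I'll push slightly further, then back off and average the force.

Call:
drive_tool:
  plan:
    - {"offset": [0, 0, 0.03], "delta_rot": [0, 0, 0], "jaw": 0}
    - {"offset": [0, 0, 0.06], "delta_rot": [0, 0, 0], "jaw": 0}
    - {"offset": [0, 0, 0.06], "delta_rot": [0, 0, 0], "jaw": 0}
    - {"offset": [0, 0, 0.06], "delta_rot": [0, 0, 0], "jaw": 0}
    - {"offset": [0, 0, 0.06], "delta_rot": [0, 0, 0], "jaw": 0}
    - {"offset": [0, 0, 0.06], "delta_rot": [0, 0, 0], "jaw": 0}
    - {"offset": [0, 0, 0.06], "delta_rot": [0, 0, 0], "jaw": 0}
    - {"offset": [0, 0, 0.06], "delta_rot": [0, 0, 0], "jaw": 0}

```text
time: 16.92
position: [0.5365, -0.0243, 0.079]
tool_rot: [-0.664, 0.748, -0.0, 0.0]
ft_force: [-1.1, 0.6, 9.1]
grip_width: 0.0006
```

Run:
```python
from rig import *
import cv2, numpy as np
cv2.imwrite("pics/top_press.png",camera("top")[:,:,::-1])
cv2.imwrite("pics/w_press.png",camera("wrist")[:,:,::-1])
o=get_obs();print(o["time"],o["position"],o["ft_force"])
```

```text
17.0167 [ 0.53654699 -0.02433112  0.07894622] [-1.65090604  0.09003445  8.42576291]
```

Call:
drive_tool:
  plan:
    - {"offset": [0, 0, -0.06], "delta_rot": [0, 0, 0], "jaw": 0}
    - {"offset": [0, 0, -0.12], "delta_rot": [0, 0, 0], "jaw": 0}
    - {"offset": [0, 0, -0.18], "delta_rot": [0, 0, 0], "jaw": 0}
    - {"offset": [0, 0, -0.24], "delta_rot": [0, 0, 0], "jaw": 0}
    - {"offset": [0, 0, -0.24], "delta_rot": [0, 0, 0], "jaw": 0}
    - {"offset": [0, 0, -0.24], "delta_rot": [0, 0, 0], "jaw": 0}
    - {"offset": [0, 0, -0.24], "delta_rot": [0, 0, 0], "jaw": 0}
    - {"offset": [0, 0, -0.24], "delta_rot": [0, 0, 0], "jaw": 0}

```text
time: 17.68
position: [0.5362, -0.0242, 0.0803]
tool_rot: [-0.664, 0.748, 0.0, -0.0]
ft_force: [-0.5, 0.1, 0.1]
grip_width: 0.0006
```

Run:
```python
from rig import *
import cv2, numpy as np
f=[]
for i in range(10):
    im=camera("top"); f.append(get_obs()["ft_force"])
print(get_obs()["position"],np.round(np.mean(f,0),2),np.std(f,0)/3)
```

```text
[ 0.53622351 -0.02423453  0.08040636] [-0.06 -0.21  0.41] [0.18383199 0.17472437 0.1447038 ]
```

View pics/top_press.png

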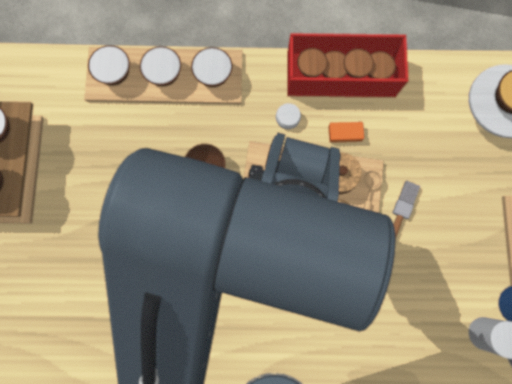

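View pics/w_press.png

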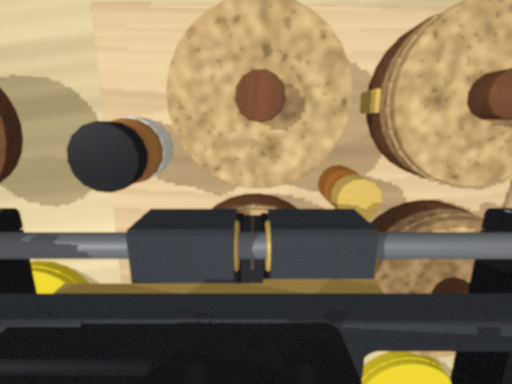

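Run:
```python
from rig import *
import cv2, numpy as np
im=camera("scene")[:,:,::-1]; cv2.imwrite("pics/sc_mid.png",im)
c=lambda i:cv2.resize(i[170:204,180:234],None,fx=7.3,fy=8.5,interpolation=cv2.INTER_CUBIC)
L=[cv2.imread("pics/%s.png"%n) for n in("sc_before","sc_press","sc_mid","scene0")]
L=[c(i) for i in L]
cv2.imwrite("pics/cmp2.png",np.vstack([np.hstack(L[:2]),np.hstack(L[2:])]))
```

```text
(no output)
```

View pics/cmp2.png

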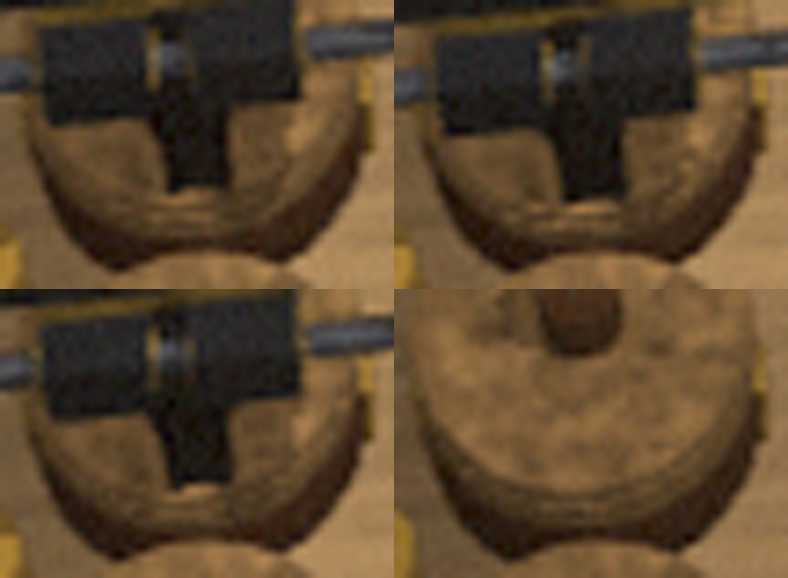

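Run:
```python
import cv2, numpy as np
for cols in [(198,201),(204,209),(213,217)]:
  print(cols)
  for n in("scene0","sc_before","sc_mid","sc_press"):
    g=cv2.imread(f"pics/{n}.png").astype(float).mean(2)
    print(n,g[183:206,cols[0]:cols[1]].mean(1).round(0).astype(int))
```

```text
(198, 201)
scene0 [ 97  88  88  94  91  86  86  79  79  88  66  54  62  52  41  32  25  31
  76  87  95 101 106]
sc_before [ 26  50  64  71  72  67  67  63  57  69  69  61  63  55  50  33  30  32
  83  98 107 116 122]
sc_mid [ 22  36  62  69  73  71  69  67  59  59  69  60  62  52  54  35  32  33
  87  98 104 113 121]
sc_press [ 29  25  46  66  74  73  68  67  64  56  61  84  58  69  56  40  28  34
  84  99 104 117 121]
(204, 209)
scene0 [ 85  94 102 102  95  81  84  89  92  97  84  62  75  56  58  29  51  90
  90  90  87  84  85]
sc_before [ 23  23  19  25  25  25  22  23  21  67  92  68  82  62  62  35  54 100
 101  99  97  95  95]
sc_mid [ 24  23  20  22  24  23  25  25  24  25  89  92  68  77  59  44  58 100
 103  98  97  95  94]
sc_press [ 25  21  22  24  25  24  20  23  23  18  43 109  73  79  57  46  55  99
 102 100  98  95  96]
(213, 217)
scene0 [ 89  90  85  94  94  87  96  98  83  70  73  64  59  50  34  33  33  70
 104 101  92  85  81]
sc_before [ 69  69  68  72  73  67  73  77  66  56  61  56  58  52  38  38  33  82
 116 114 100  95  90]
sc_mid [ 59  70  67  66  75  72  68  77  75  64  58  59  55  55  43  35  35  83
 116 113 102  96  91]
sc_press [ 35  68  69  66  72  75  69  70  78  71  59  58  59  50  43  38  36  81
 114 111 104  96  92]
```

Lid C rocked. Its edge in the scene view moved down about 1 px (the amount 4 mm would give) at about 1 N, then hit a hard stop at z = 0.079. Now I'll lift off and move over its knob.

Run:
```python
from h import *
t=L["C"].copy(); t[2]=.102; print(t); go(t)
```

```text
[ 0.4989 -0.0198  0.102 ]
t 18.23 pos [ 0.5362 -0.0242  0.0804] F [-0.39  0.55  0.91] w 0.0004
offset cm [ 0.    3.76 -2.16] rot deg [0.02 0.   0.05]
```

Call:
drive_tool:
  plan:
    - {"offset": [0, 0, -0.8], "delta_rot": [0, 0, 0], "jaw": 0}
    - {"offset": [0, 0, -2.0], "delta_rot": [0, 0, 0], "jaw": 0}
    - {"offset": [0, 0, -2.8], "delta_rot": [0, 0, 0], "jaw": 0}
    - {"offset": [0, 1.5, -2.8], "delta_rot": [0, 0, 0], "jaw": 0}
    - {"offset": [0, 3.0, -2.8], "delta_rot": [0, 0, 0], "jaw": 0}
    - {"offset": [0, 3.76, -2.6], "delta_rot": [0, 0, 0], "jaw": 0}
    - {"offset": [0, 3.76, -2.3], "delta_rot": [0, 0, 0], "jaw": 0}
    - {"offset": [0, 3.76, -2.2], "delta_rot": [0, 0, 0], "jaw": 0}

```text
time: 18.9
position: [0.4992, -0.0199, 0.1024]
tool_rot: [-0.664, 0.748, -0.0, 0.0]
ft_force: [0.2, -0.4, 0.1]
grip_width: 0.0003
```

Call:
drive_tool:
  plan:
    - {"offset": [0, 0, 0.04], "delta_rot": [0, 0, 0], "jaw": 0}
    - {"offset": [0, 0, 0.08], "delta_rot": [0, 0, 0], "jaw": 0}
    - {"offset": [0, 0, 0.12], "delta_rot": [0, 0, 0], "jaw": 0}
    - {"offset": [0, 0, 0.16], "delta_rot": [0, 0, 0], "jaw": 0}
    - {"offset": [0, 0, 0.2], "delta_rot": [0, 0, 0], "jaw": 0}
    - {"offset": [0, 0, 0.2], "delta_rot": [0, 0, 0], "jaw": 0}
    - {"offset": [0, 0, 0.2], "delta_rot": [0, 0, 0], "jaw": 0}
    - {"offset": [0, 0, 0.2], "delta_rot": [0, 0, 0], "jaw": 0}

```text
time: 19.57
position: [0.4991, -0.0198, 0.1005]
tool_rot: [-0.664, 0.748, -0.0, 0.0]
ft_force: [-0.1, 0.3, 0.2]
grip_width: -0.0
```

Call:
drive_tool:
  plan:
    - {"offset": [0, 0, 0.04], "delta_rot": [0, 0, 0], "jaw": 0}
    - {"offset": [0, 0, 0.08], "delta_rot": [0, 0, 0], "jaw": 0}
    - {"offset": [0, 0, 0.12], "delta_rot": [0, 0, 0], "jaw": 0}
    - {"offset": [0, 0, 0.16], "delta_rot": [0, 0, 0], "jaw": 0}
    - {"offset": [0, 0, 0.2], "delta_rot": [0, 0, 0], "jaw": 0}
    - {"offset": [0, 0, 0.2], "delta_rot": [0, 0, 0], "jaw": 0}
    - {"offset": [0, 0, 0.2], "delta_rot": [0, 0, 0], "jaw": 0}
    - {"offset": [0, 0, 0.2], "delta_rot": [0, 0, 0], "jaw": 0}

```text
time: 20.23
position: [0.499, -0.0198, 0.0984]
tool_rot: [-0.664, 0.748, 0.0, -0.0]
ft_force: [0.8, -0.0, -0.1]
grip_width: 0.0003
```

Call:
drive_tool:
  plan:
    - {"offset": [0, 0, 0.04], "delta_rot": [0, 0, 0], "jaw": 0}
    - {"offset": [0, 0, 0.08], "delta_rot": [0, 0, 0], "jaw": 0}
    - {"offset": [0, 0, 0.12], "delta_rot": [0, 0, 0], "jaw": 0}
    - {"offset": [0, 0, 0.15], "delta_rot": [0, 0, 0], "jaw": 0}
    - {"offset": [0, 0, 0.15], "delta_rot": [0, 0, 0], "jaw": 0}
    - {"offset": [0, 0, 0.15], "delta_rot": [0, 0, 0], "jaw": 0}
    - {"offset": [0, 0, 0.15], "delta_rot": [0, 0, 0], "jaw": 0}
    - {"offset": [0, 0, 0.15], "delta_rot": [0, 0, 0], "jaw": 0}

```text
time: 20.9
position: [0.4992, -0.0198, 0.0978]
tool_rot: [-0.664, 0.748, -0.0, 0.0]
ft_force: [-1.5, 0.5, 7.6]
grip_width: 0.0006
```

Call:
drive_tool:
  plan:
    - {"offset": [0, 0, 0.04], "delta_rot": [0, 0, 0], "jaw": 0}
    - {"offset": [0, 0, 0.08], "delta_rot": [0, 0, 0], "jaw": 0}
    - {"offset": [0, 0, 0.12], "delta_rot": [0, 0, 0], "jaw": 0}
    - {"offset": [0, 0, 0.15], "delta_rot": [0, 0, 0], "jaw": 0}
    - {"offset": [0, 0, 0.15], "delta_rot": [0, 0, 0], "jaw": 0}
    - {"offset": [0, 0, 0.15], "delta_rot": [0, 0, 0], "jaw": 0}
    - {"offset": [0, 0, 0.15], "delta_rot": [0, 0, 0], "jaw": 0}
    - {"offset": [0, 0, 0.15], "delta_rot": [0, 0, 0], "jaw": 0}

```text
time: 21.57
position: [0.4993, -0.0197, 0.0971]
tool_rot: [-0.664, 0.748, -0.001, 0.0]
ft_force: [-2.8, 0.6, 14.4]
grip_width: 0.0003
```

Call:
drive_tool:
  plan:
    - {"offset": [0, 0, 0.04], "delta_rot": [0, 0, 0], "jaw": 0}
    - {"offset": [0, 0, 0.08], "delta_rot": [0, 0, 0], "jaw": 0}
    - {"offset": [0, 0, 0.12], "delta_rot": [0, 0, 0], "jaw": 0}
    - {"offset": [0, 0, 0.15], "delta_rot": [0, 0, 0], "jaw": 0}
    - {"offset": [0, 0, 0.15], "delta_rot": [0, 0, 0], "jaw": 0}
    - {"offset": [0, 0, 0.15], "delta_rot": [0, 0, 0], "jaw": 0}
    - {"offset": [0, 0, 0.15], "delta_rot": [0, 0, 0], "jaw": 0}
    - {"offset": [0, 0, 0.15], "delta_rot": [0, 0, 0], "jaw": 0}

```text
time: 22.23
position: [0.4993, -0.0198, 0.0956]
tool_rot: [-0.664, 0.748, -0.001, 0.0]
ft_force: [-3.0, 0.7, 14.4]
grip_width: 0.0004
```

Call:
drive_tool:
  plan:
    - {"offset": [0, 0, 0.04], "delta_rot": [0, 0, 0], "jaw": 0}
    - {"offset": [0, 0, 0.08], "delta_rot": [0, 0, 0], "jaw": 0}
    - {"offset": [0, 0, 0.12], "delta_rot": [0, 0, 0], "jaw": 0}
    - {"offset": [0, 0, 0.15], "delta_rot": [0, 0, 0], "jaw": 0}
    - {"offset": [0, 0, 0.15], "delta_rot": [0, 0, 0], "jaw": 0}
    - {"offset": [0, 0, 0.15], "delta_rot": [0, 0, 0], "jaw": 0}
    - {"offset": [0, 0, 0.15], "delta_rot": [0, 0, 0], "jaw": 0}
    - {"offset": [0, 0, 0.15], "delta_rot": [0, 0, 0], "jaw": 0}

```text
time: 22.9
position: [0.4993, -0.0198, 0.0942]
tool_rot: [-0.664, 0.748, -0.001, 0.0]
ft_force: [-2.3, 1.3, 14.4]
grip_width: 0.0003
```

Sliding down at about 14.4 N, so I'll continue.

Call:
drive_tool:
  plan:
    - {"offset": [0, 0, 0.04], "delta_rot": [0, 0, 0], "jaw": 0}
    - {"offset": [0, 0, 0.08], "delta_rot": [0, 0, 0], "jaw": 0}
    - {"offset": [0, 0, 0.12], "delta_rot": [0, 0, 0], "jaw": 0}
    - {"offset": [0, 0, 0.15], "delta_rot": [0, 0, 0], "jaw": 0}
    - {"offset": [0, 0, 0.15], "delta_rot": [0, 0, 0], "jaw": 0}
    - {"offset": [0, 0, 0.15], "delta_rot": [0, 0, 0], "jaw": 0}
    - {"offset": [0, 0, 0.15], "delta_rot": [0, 0, 0], "jaw": 0}
    - {"offset": [0, 0, 0.15], "delta_rot": [0, 0, 0], "jaw": 0}

```text
time: 23.57
position: [0.4992, -0.0199, 0.0929]
tool_rot: [-0.664, 0.748, -0.001, 0.0]
ft_force: [-3.0, 0.2, 17.0]
grip_width: 0.0002
```

Call:
drive_tool:
  plan:
    - {"offset": [0, 0, 0.04], "delta_rot": [0, 0, 0], "jaw": 0}
    - {"offset": [0, 0, 0.08], "delta_rot": [0, 0, 0], "jaw": 0}
    - {"offset": [0, 0, 0.12], "delta_rot": [0, 0, 0], "jaw": 0}
    - {"offset": [0, 0, 0.15], "delta_rot": [0, 0, 0], "jaw": 0}
    - {"offset": [0, 0, 0.15], "delta_rot": [0, 0, 0], "jaw": 0}
    - {"offset": [0, 0, 0.15], "delta_rot": [0, 0, 0], "jaw": 0}
    - {"offset": [0, 0, 0.15], "delta_rot": [0, 0, 0], "jaw": 0}
    - {"offset": [0, 0, 0.15], "delta_rot": [0, 0, 0], "jaw": 0}

```text
time: 24.23
position: [0.4992, -0.0198, 0.0928]
tool_rot: [-0.664, 0.748, -0.001, 0.0]
ft_force: [-6.1, 1.4, 29.4]
grip_width: 0.0002
```

It stopped dead at z = 0.0928, 5 mm below first contact, at 29 N. I'll lift off and check both edges.

Call:
drive_tool:
  plan:
    - {"offset": [0, 0, -0.4], "delta_rot": [0, 0, 0], "jaw": 0}
    - {"offset": [0, 0, -0.8], "delta_rot": [0, 0, 0], "jaw": 0}
    - {"offset": [0, 0, -1.4], "delta_rot": [0, 0, 0], "jaw": 0}
    - {"offset": [0, -1.4, -1.6], "delta_rot": [0, 0, 0], "jaw": 0}
    - {"offset": [0, -2.8, -1.5], "delta_rot": [0, 0, 0], "jaw": 0}
    - {"offset": [0, -3.8, -1.0], "delta_rot": [0, 0, 0], "jaw": 0}
    - {"offset": [0, -3.8, -0.1], "delta_rot": [0, 0, 0], "jaw": 0}
    - {"offset": [0, -3.8, 0.6], "delta_rot": [0, 0, 0], "jaw": 0}

```text
time: 24.9
position: [0.5363, -0.0242, 0.0822]
tool_rot: [-0.664, 0.748, 0.001, -0.0]
ft_force: [-0.7, 0.0, -0.8]
grip_width: 0.0004
```

Call:
drive_tool:
  plan:
    - {"offset": [0, 0, 0.1], "delta_rot": [0, 0, 0], "jaw": 0}
    - {"offset": [0, 0, 0.2], "delta_rot": [0, 0, 0], "jaw": 0}
    - {"offset": [0, 0, 0.25], "delta_rot": [0, 0, 0], "jaw": 0}
    - {"offset": [0, 0, 0.25], "delta_rot": [0, 0, 0], "jaw": 0}
    - {"offset": [0, 0, 0.25], "delta_rot": [0, 0, 0], "jaw": 0}
    - {"offset": [0, 0, 0.25], "delta_rot": [0, 0, 0], "jaw": 0}
    - {"offset": [0, 0, 0.25], "delta_rot": [0, 0, 0], "jaw": 0}
    - {"offset": [0, 0, 0.25], "delta_rot": [0, 0, 0], "jaw": 0}

```text
time: 25.57
position: [0.5369, -0.0244, 0.0812]
tool_rot: [-0.664, 0.748, -0.0, 0.0]
ft_force: [1.1, -0.5, -0.1]
grip_width: 0.0009
```

Call:
drive_tool:
  plan:
    - {"offset": [0, 0, 0.06], "delta_rot": [0, 0, 0], "jaw": 0}
    - {"offset": [0, 0, 0.12], "delta_rot": [0, 0, 0], "jaw": 0}
    - {"offset": [0, 0, 0.18], "delta_rot": [0, 0, 0], "jaw": 0}
    - {"offset": [0, 0, 0.24], "delta_rot": [0, 0, 0], "jaw": 0}
    - {"offset": [0, 0, 0.3], "delta_rot": [0, 0, 0], "jaw": 0}
    - {"offset": [0, 0, 0.35], "delta_rot": [0, 0, 0], "jaw": 0}
    - {"offset": [0, 0, 0.35], "delta_rot": [0, 0, 0], "jaw": 0}
    - {"offset": [0, 0, 0.35], "delta_rot": [0, 0, 0], "jaw": 0}

```text
time: 26.23
position: [0.5367, -0.0243, 0.0774]
tool_rot: [-0.664, 0.748, 0.0, -0.0]
ft_force: [-0.7, 0.3, 0.6]
grip_width: 0.0006
```

Call:
drive_tool:
  plan:
    - {"offset": [0, 0, 0.04], "delta_rot": [0, 0, 0], "jaw": 0}
    - {"offset": [0, 0, 0.08], "delta_rot": [0, 0, 0], "jaw": 0}
    - {"offset": [0, 0, 0.1], "delta_rot": [0, 0, 0], "jaw": 0}
    - {"offset": [0, 0, 0.1], "delta_rot": [0, 0, 0], "jaw": 0}
    - {"offset": [0, 0, 0.1], "delta_rot": [0, 0, 0], "jaw": 0}
    - {"offset": [0, 0, 0.1], "delta_rot": [0, 0, 0], "jaw": 0}
    - {"offset": [0, 0, 0.1], "delta_rot": [0, 0, 0], "jaw": 0}
    - {"offset": [0, 0, 0.1], "delta_rot": [0, 0, 0], "jaw": 0}

```text
time: 26.9
position: [0.5368, -0.0243, 0.077]
tool_rot: [-0.664, 0.748, -0.0, 0.0]
ft_force: [-0.8, 0.7, 6.4]
grip_width: 0.0003
```

The edge is solid at z = 0.077 (knob top minus 16 mm) at 6.4 N, so the lid no longer rocks. I'll retreat and take a picture.

Call:
drive_tool:
  plan:
    - {"offset": [0, 0, -1.0], "delta_rot": [0, 0, 0], "jaw": 0}
    - {"offset": [0, 0, -3.5], "delta_rot": [0, 0, 0], "jaw": 0}
    - {"offset": [0, 0, -7], "delta_rot": [0, 0, 0], "jaw": 0}
    - {"offset": [2, 0, -10], "delta_rot": [0, 0, 0], "jaw": 0}
    - {"offset": [5, 1, -12], "delta_rot": [0, 0, 0], "jaw": 0}
    - {"offset": [8.5, 2, -13], "delta_rot": [0, 0, 0], "jaw": 0}
    - {"offset": [12, 3, -13], "delta_rot": [0, 0, 0], "jaw": 0}
    - {"offset": [15.5, 4, -13], "delta_rot": [0, 0, 0], "jaw": 0}

```text
time: 27.57
position: [0.4785, -0.1748, 0.2082]
tool_rot: [-0.664, 0.748, -0.002, 0.0]
ft_force: [0.5, -1.0, 0.0]
grip_width: 0.0004
```

Call:
drive_tool:
  plan:
    - {"offset": [3, 1, 0], "delta_rot": [0, 0, 0], "jaw": 0}
    - {"offset": [6, 2, 0], "delta_rot": [0, 0, 0], "jaw": 0}
    - {"offset": [9, 3, 0], "delta_rot": [0, 0, 0], "jaw": 0}
    - {"offset": [12, 4, 0], "delta_rot": [0, 0, 0], "jaw": 0}
    - {"offset": [15, 5, 0], "delta_rot": [0, 0, 0], "jaw": 0}
    - {"offset": [18, 6, 0], "delta_rot": [0, 0, 0], "jaw": 0}
    - {"offset": [20, 6.5, 0], "delta_rot": [0, 0, 0], "jaw": 0}
    - {"offset": [20, 6.5, 0], "delta_rot": [0, 0, 0], "jaw": 0}

```text
time: 28.23
position: [0.3893, -0.369, 0.2071]
tool_rot: [-0.662, 0.749, -0.002, -0.001]
ft_force: [-0.2, 0.5, 0.2]
grip_width: 0.0005
```

Run:
```python
from rig import *
import cv2, numpy as np
a=camera("scene")[:,:,::-1].copy(); t=camera("top")[:,:,::-1]
cv2.imwrite("pics/top_end.png",t); cv2.imwrite("pics/sc_end.png",a)
c=lambda i:cv2.resize(i[145:285,80:280],(400,400),interpolation=cv2.INTER_CUBIC)
cv2.imwrite("pics/cmp3.png",np.hstack([c(cv2.imread("pics/scene0.png")),c(a)]))
print(get_obs())
```

```text
{'time': 28.3333, 'q': array([-9.61721973e-01,  4.26241896e-01,  1.67846779e+00,  5.05607664e-04,
        1.03729449e+00,  7.30008124e-01]), 'joint_velocities': array([ 0.03499264, -0.00837959,  0.02628644,  0.00654769,  0.00402668,
       -0.00036813]), 'joint_torque': array([-1.00601591e+00, -3.69153714e+01, -1.61340022e+01, -1.60597145e-03,
       -1.22179622e-01, -1.12557557e-02]), 'position': array([ 0.38984775, -0.36463632,  0.20656907]), 'tool_rot': array([-6.62987698e-01,  7.48630231e-01,  1.79222040e-04,  2.39972044e-04]), 'ft_force': array([ 0.21468306,  0.40802138, -0.0919445 ]), 'moment': array([0.00965165, 0.01037169, 0.05221048]), 'grip_width': 0.0005189482056503531}
```

View pics/cmp3.png

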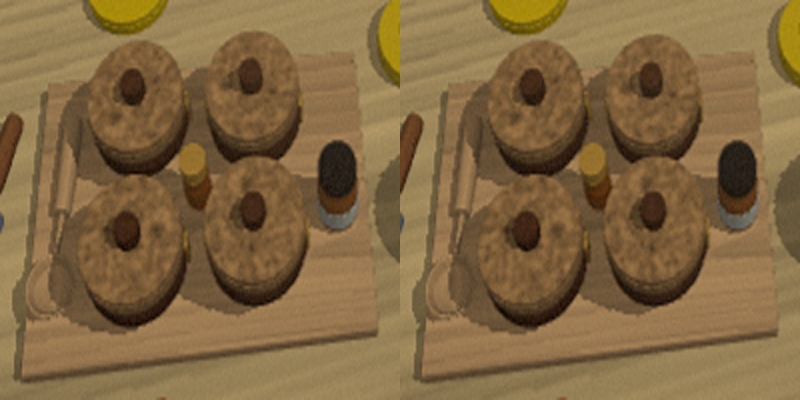

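View pics/top_end.png

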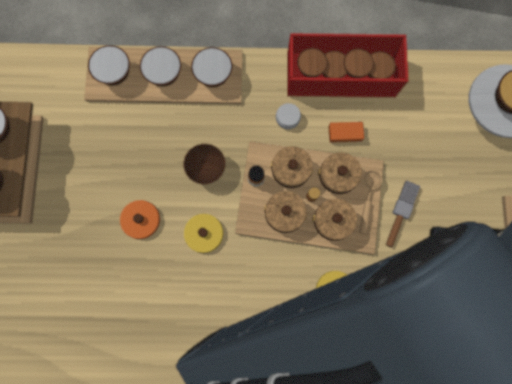

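In the before/after crop, only lid C (far right, about (250,75) → (652,79)) has moved, and only downward. The other lids, vial, jar and spoon stand where they were, and the robot is clear. I'm handing in now.

```bash
python3 -c "
from rig import *
print(hand_in())"
```

```text
the job is handed in; nothing more can be done
None
```

The loose lid was the one nearest the robot on its left, at about (0.499, -0.020). It is now pressed fully home, and the job is handed in at about 28 s of the 61 s allowed.

- **Finding it:** I pressed the edges of all four lids with the shut fingertips. The other three gave less than 1 mm at about 7, 10 and 15 N. The fourth sank about 4 mm at roughly 1 N and then stopped hard, so it was the one that rocked. The force while it tipped was close to sensor noise. The scene picture backed it up: the lid's edge moved down about 1 px, as 4 mm would.
- **Seating it:** I pressed down on the middle of its knob. It slid at about 14.4 N, slightly under the 16 to 20 N given. It sank from z = 0.0978 to 0.0928 m (5 mm) and stopped dead; I pressed up to 29 N there.
- **Last checks:** Its +x edge was solid at 6.4 N and at the height a level lid should have. I did not press its other edges again. In the scene pictures before and after, only that lid had changed, and only downward. The arm was clear of everything.

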